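# Find the rocking cover on a parts case and seat it

### The arm

A 7-joint arm with a two-finger parallel gripper is mounted at the origin on a cart in front of the work surface, level with it; the furniture and walls round the work are solid. World frame = base frame: x ahead of the robot, y to its left, z up, the work surface at z = 0. Lengths are in m, angles in rad, forces in N, time in s.
With the tool pointing down it reaches from about 0.425 to 0.95 m from the base axis. Payload 4.7 kg.
Tool frame: the origin (TCP) lies between the finger pads; the fingertips stand 25 mm ahead of it and the grasp point (between the pads) lies 6 mm ahead of it; z points along the fingers, y is the line along which they close (so a half turn about z gives the same grasp; the last joint's range is limited). The gripper opens to 85 mm and grips with 20 to 120 N. Pads are 22 mm wide; open, the fingers measure 114 mm over their backs; the gripper's body (76 mm by 85 mm) begins 54 mm behind the grasp point. The pads swing forward as they close: fully open they stand 13 mm farther back than shut.
Start: joints at [-1.143, 0.469, -0.049, 1.532, 0.024, 1.141, -0.082], TCP at [0.298, 0.606, 0.256] pointing down, gripper open.
Joint ranges: [-2.59, 2.59], [-0.33, 1.99], [-1.39, 1.29], [0.1, 2.45], [-1.04, 4.18], [0.21, 1.99], [-2.66, 2.66]. Speed limits (rad/s): [2.57, 2.57, 3.14, 3.14, 3.14, 3.14, 3.14].

### API

Orientations are given as a 3x3 rotation matrix whose columns are the frame's x, y, z axes.
In Python, from rig import * gives the robot as it stands. Calls block until the motion is done:
- movep(position, orientation): joint-space move of the TCP to a pose.
- move_l(position, attitude=None, feed=0.15, until_force=None): straight line of the TCP; attitude=None keeps the orientation; feed is the mean speed in m/s. With until_force (N) it stops when the force on the tool has changed by that much, and returns True; else False.
- move_joints(angles): joint-space move.
- command_gripper(opening, newtons=None): finger opening in m; newtons is the grip in N (None keeps the last); returns when the fingers have stopped.
- sleep(seconds).
- inverse_kinematics(position, orientation): joint angles nearest the present ones, or None.
- sense(): the state.
- camera(name): name is "scene" or "top"; returns (picture, depth): 420x560x3 uint8, red, green, blue; 420x560 float32, m along the optical axis (not along the pixel's ray), 0 where there is no reading.
- camera_params(name): a dict with "K" (3x3 intrinsics, pixels), "position" and "rotation" of the camera in the world. Camera axes: x right, y down, z forward; pixel columns grow to the right and rows downward; lengths in m; the calibration is good to about 2 mm. A picture is of the moment at which its call begins. camera_params takes no time and is no camera call.
A pose or a line that the arm cannot do raises Unreachable and nothing moves.
- finish_job(): hands the job in; it is judged then, once.
The state is a dict: "time_s": time; "joint_pos": joint angles; "qd": joint speeds; "joint_efforts": joint torques, N m; "position": TCP position; "tcp_rot": TCP orientation; "wrist_force": force on the tool from outside, world axes, zero at the start; "ft_torque": the same for the moment, N m; "finger_gap": finger opening in m; "gripper_force": force on a finger pad.
Only numpy, scipy, OpenCV 4.12 (cv2) and the standard library are available. Lean on these libraries where they do the work, as an engineer would, in place of code of your own. Each camera call takes 0.05 s, during which the arm holds its last target. There are 200 camera calls.

### The job

One of the four identical grey covers on the parts case is not clicked in: it rocks on its side lugs, though it looks like the others. Press lightly with the fingertips on a ribbed end of one cover after another until you find the one that tips, then push that cover down in its middle until it is fully home, and leave it. Nothing is to be gripped or lifted: press no sound cover hard and pull none up, and leave the two nuts and the tape roll where they are.

Things in the scene. Friction and masses are not known exactly. Their poses are not given: they have to be found in the camera images.
- case: Grey metal parts case fixed to the bench, 180 (x) x 196 (y) x 40 mm. Origin: centre of its underside; x points away from the robot at yaw 0 (yaw within 0.35 rad), z up. Four covers in aluminium frames (80 x 70 mm, tops 49 mm above the bench) are centred 43 mm either side in x, 56 mm in y. A trough 38 mm wide runs along x between them, its floor 38 mm above the bench.
- place_1 (a point): Centre of the top face of the cover at the near left (-x, +y of the case), 60 mm above the bench (true height within 1 mm, sound or loose). Axes as the case's. Cover: grey plate 70 (x) x 61 (y) x 12 mm. Four ribs mark each of its two ends, 17 to 31 mm from this point in +x and -x; the middle is smooth. Small lugs sit mid-way along its y sides. This point does not move with the cover.
- place_2 (a point): Centre of the top face of the cover at the near right (-x, -y of the case), 60 mm above the bench (true height within 1 mm, sound or loose). Axes as the case's. Cover: grey plate 70 (x) x 61 (y) x 12 mm. Four ribs mark each of its two ends, 17 to 31 mm from this point in +x and -x; the middle is smooth. Small lugs sit mid-way along its y sides. This point does not move with the cover.
- place_3 (a point): Centre of the top face of the cover at the far left (+x, +y of the case), 60 mm above the bench (true height within 1 mm, sound or loose). Axes as the case's. Cover: grey plate 70 (x) x 61 (y) x 12 mm. Four ribs mark each of its two ends, 17 to 31 mm from this point in +x and -x; the middle is smooth. Small lugs sit mid-way along its y sides. This point does not move with the cover.
- place_4 (a point): Centre of the top face of the cover at the far right (+x, -y of the case), 60 mm above the bench (true height within 1 mm, sound or loose). Axes as the case's. Cover: grey plate 70 (x) x 61 (y) x 12 mm. Four ribs mark each of its two ends, 17 to 31 mm from this point in +x and -x; the middle is smooth. Small lugs sit mid-way along its y sides. This point does not move with the cover.
- loose_rock (a joint): Tilt in rad of the loose cover about the line of its lugs; its place differs from start to start and this does not tell it. 0 = level, + = its +x end down. About 1 N on a ribbed end tips it until that end meets a ledge 5 mm lower (0.17 rad); the other end rises as much. Released, it springs back level. Pressing an end does not seat it.
- loose_seat (a joint): Depth in m of the loose cover: 0 = not clicked in, 0.005 = home, lying on both ledges, no longer rocking, its top then about 5 mm lower than the others. It takes about 15 N on the middle of the cover to push it down, it stays where it is pushed, and meets a firm stop at home. Negative = pulled up.
- sound_a (a joint): Depth of one of the three sound covers in m; which place it is in differs from start to start, and the number does not tell. 0 = at rest, + = pressed down. It sinks straight down on its gasket without tipping, 1 mm for every 3 N, and comes back up. Past 4 mm (12 N) the gasket is spoilt.
- sound_b (a joint): Depth of one of the three sound covers in m; which place it is in differs from start to start, and the number does not tell. 0 = at rest, + = pressed down. It sinks straight down on its gasket without tipping, 1 mm for every 3 N, and comes back up. Past 4 mm (12 N) the gasket is spoilt.
- sound_c (a joint): Depth of one of the three sound covers in m; which place it is in differs from start to start, and the number does not tell. 0 = at rest, + = pressed down. It sinks straight down on its gasket without tipping, 1 mm for every 3 N, and comes back up. Past 4 mm (12 N) the gasket is spoilt.
- nut_big: Loose steel hexagon nut, 30 x 34 x 16 mm, lying in the trough. Origin: centre of its underside. Leave it alone.
- nut_small: Loose steel hexagon nut, 24 x 27 x 13 mm, lying in the trough. Origin: centre of its underside. Leave it alone.
- black_tape: Roll of black tape, 62 mm across, 18 mm high, lying on the bench beyond the case's far left corner. Origin: centre of its underside. Leave it alone.

How it is judged:
On the way, in this order (a step that is already met when the one before it is completed fails the run):
1. the loose cover is found: it is tipped by more than 0.05 rad while still not clicked in ((value of joint loose_rock above 0.05 rad or value of joint loose_rock below -0.05 rad) and value of joint loose_seat below 0.003 m), for 0.1 s.
2. the loose cover is pushed home (value of joint loose_seat above 0.0042 m), for 0.1 s.
At the end, for the whole second after the job is handed in: The loose cover is home (pushed down more than 4.2 of 5 mm) and level within 0.04 rad, the sound covers are at rest within 1.5 mm, and the nuts and the tape roll lie within 20 mm of where they were (value of joint loose_seat above 0.0042 m and value of joint loose_rock between -0.04 and 0.04 rad and value of joint sound_a between -0.0015 and 0.0015 m and value of joint sound_b between -0.0015 and 0.0015 m and value of joint sound_c between -0.0015 and 0.0015 m and distance of each of nut_big, nut_small, black_tape from where it was at the start of the episode below 0.02 m); the robot touches nothing.
It fails at once if a sound cover is pressed hard (sinks more than 4 mm, about 12 N) (value of joint any of sound_a, sound_b, sound_c above 0.004 m).
It fails at once if a cover is pulled up by more than 3 mm (value of joint any of sound_a, sound_b, sound_c, loose_seat below -0.003 m).
It fails at once if the large nut is moved by more than 20 mm or lifted (distance of nut_big from where it was at the start of the episode above 0.02 m).
It fails at once if the small nut is moved by more than 20 mm or lifted (distance of nut_small from where it was at the start of the episode above 0.02 m).
It fails at once if the tape roll is moved by more than 20 mm or lifted (distance of black_tape from where it was at the start of the episode above 0.02 m).
It also fails if it takes over 58 s, if anything falls off the work surface, if the arm or the gripper's body presses on something with over 40 N, if the wrist force passes 120 N, or if a joint passes its speed limit or range.

## Working session

There is one attempt and no reset: what is moved stays moved. The work goes in short steps, each a Python script; the robot and the scene stay as the last script left them, time stands still between calls to the robot, and variables do not carry over. Pictures are saved under pics/ and viewed, at most 10 in all, crops included, and the job is handed in when it is done.

```bash
ls; mkdir -p pics
python3 - <<'E'
from rig import *
import cv2,numpy as np
for n in("scene","top"):
    p,d=camera(n); cv2.imwrite(f"pics/{n}0.png",p[:,:,::-1]); np.save(f"{n}0.npy",d)
    c=camera_params(n); print(n,c)
s=sense(); print(s["time_s"],s["position"],s["tcp_rot"],s["wrist_force"],s["finger_gap"])
E
```

```text
pics
scene {'K': array([[525.15806665,   0.        , 270.26633133],
       [  0.        , 525.15806665, 206.31659258],
       [  0.        ,   0.        ,   1.        ]]), 'position': array([-0.09188036, -0.36606248,  0.4675568 ]), 'rotation': array([[ 0.54911499, -0.38008105,  0.74431924],
       [-0.83559717, -0.26653422,  0.48035078],
       [ 0.01581432, -0.88571887, -0.46395258]])}
top {'K': array([[411.0594999 ,   0.        , 275.69786545],
       [  0.        , 411.0594999 , 211.2945782 ],
       [  0.        ,   0.        ,   1.        ]]), 'position': array([0.37353908, 0.03413619, 0.88441725]), 'rotation': array([[ 3.16832134e-02, -9.77416645e-01,  2.08932709e-01],
       [-9.99497764e-01, -3.08519550e-02,  7.23719446e-03],
       [-6.27771807e-04, -2.09057073e-01, -9.77903240e-01]])}
0.1 [0.2975076  0.60534308 0.2553372 ] [[-8.97473293e-01  4.41068170e-01 -7.46369205e-04]
 [ 4.41068796e-01  8.97471741e-01 -1.67062150e-03]
 [-6.70126961e-05 -1.82853834e-03 -9.99998326e-01]] [ 0.49677836  0.41733934 -0.0468406 ] 0.08485958252247273
```

View pics/top0.png

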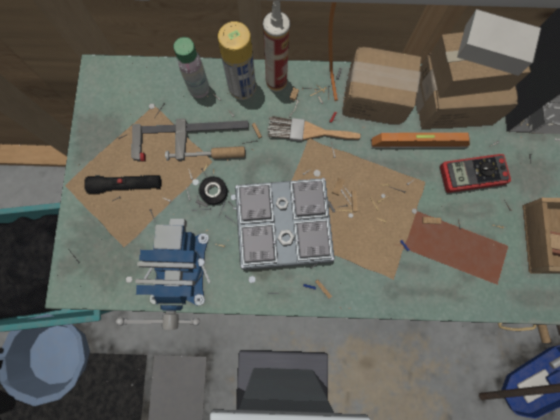

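View pics/scene0.png

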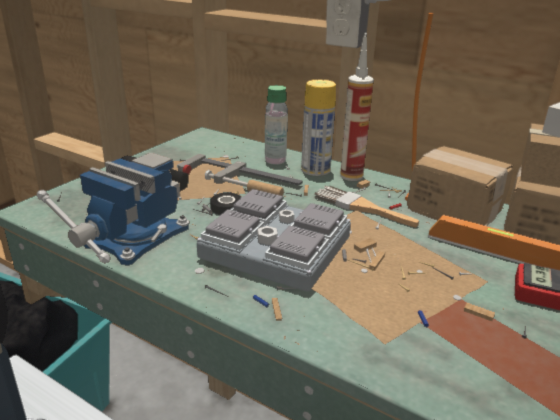

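The top view shows the case at about cols 237–332, rows 180–268, slightly rotated. The nuts are in the trough at (282,203) and (286,238), the tape roll is at (213,190), and the vise is to the left of the case. Next I'll locate the covers using depth.

```bash
cat > h.py <<'E'
from rig import *
import cv2,numpy as np
def cloud(n,d):
    c=camera_params(n);K=c["K"];v,u=np.mgrid[:d.shape[0],:d.shape[1]]
    P=np.stack([(u-K[0,2])/K[0,0]*d,(v-K[1,2])/K[1,1]*d,d],-1)
    return P@c["rotation"].T+c["position"]
E
python3 - <<'E'
from h import *
d=np.load("top0.npy");P=cloud("top",d);z=P[...,2]
roi=np.zeros(z.shape,bool);roi[170:280,228:342]=1
print("bench z",np.median(z[280:300,240:320]))
for name,lo,hi in(("case",.025,.08),("covers",.0545,.068)):
    m=((z>lo)&(z<hi)&roi).astype(np.uint8)
    for c in cv2.findContours(m,0,1)[0]:
        if cv2.contourArea(c)<150: continue
        f=np.zeros_like(m);cv2.drawContours(f,[c],-1,1,-1)
        q=P[(f>0)&(m>0)]
        r=cv2.minAreaRect(q[:,:2].astype(np.float32)*1000)
        print(name,r,q.mean(0),np.median(q[:,2]))
p=cv2.imread("pics/top0.png");cv2.imwrite("pics/crop.png",cv2.resize(p[170:280,200:345],None,fx=5,fy=5,interpolation=2))
E
```

```text
bench z 0.0004004545907843604
case ((532.511474609375, 23.61467742919922), (180.79515075683594, 196.44967651367188), 6.593587875366211) [0.52657744 0.02392894 0.0510051 ] 0.05659153079260537
covers ((483.0334777832031, 74.02339172363281), (70.10501861572266, 65.45843505859375), 6.972491264343262) [0.48222069 0.07420692 0.05937506] 0.059383737019033545
covers ((495.97564697265625, -37.28178787231445), (70.15374755859375, 65.60955810546875), 6.496535778045654) [ 0.49518038 -0.03666761  0.05937229] 0.05938231978638586
covers ((568.6982421875, 83.74879455566406), (70.98686218261719, 66.46831512451172), 6.261148929595947) [0.56721193 0.08399115 0.05996746] 0.059988274207989134
covers ((581.157958984375, -26.68054962158203), (70.17755889892578, 64.72162628173828), 7.045806407928467) [ 0.58018239 -0.02656581  0.05993665] 0.05994012910808072
```

View pics/crop.png

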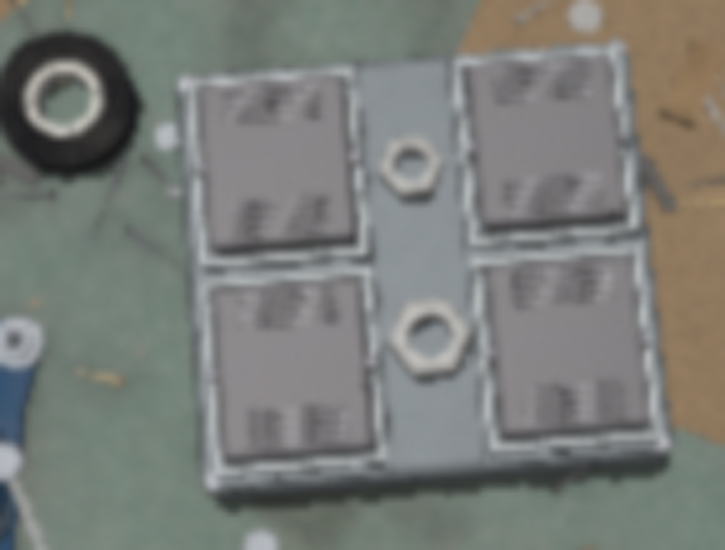

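```bash
cat >> h.py <<'E'
C=np.array([.5325,.0236]);a=.116;c,s=np.cos(a),np.sin(a)
R2=np.array([[c,-s],[s,c]])
RT=np.array([[-c,-s,0],[-s,c,0],[0,0,-1.]])
PL={1:(-43,56),2:(-43,-56),3:(43,56),4:(43,-56)}
def at(p,dx,ztip):
    q=C+R2@((np.array(PL[p])+[dx,0])/1000); return np.array([*q,ztip+.025])
E
python3 - <<'E'
from h import *
P=cloud("top",np.load("top0.npy")); print("vise top",np.percentile(P[215:305,130:210,2],99.5))
command_gripper(0.0,20)
movep(at(1,-25,.20),RT); t=sense();print(t["time_s"],t["position"],t["finger_gap"])
for p in (1,):
    move_l(at(p,-25,.070),feed=.12); sleep(.2)
    f0=sense()["wrist_force"][2]
    hit=move_l(at(p,-25,.052),feed=.012,until_force=3.5); sleep(.2); t=sense()
    print(p,hit,t["position"][2]-.025,t["wrist_force"][2]-f0,t["time_s"])
    pic,_=camera("scene");cv2.imwrite("pics/p1.png",pic[150:320,160:400,::-1].repeat(3,0).repeat(3,1))
    move_l(at(p,-25,.075),feed=.1)
E
```

```text
vise top 0.12929820110476017
2.8833 [0.45873706 0.07223792 0.22511681] -0.0001317176938386796
1 True 0.05776804872422662 5.665621720046196 5.5083
```

View pics/p1.png

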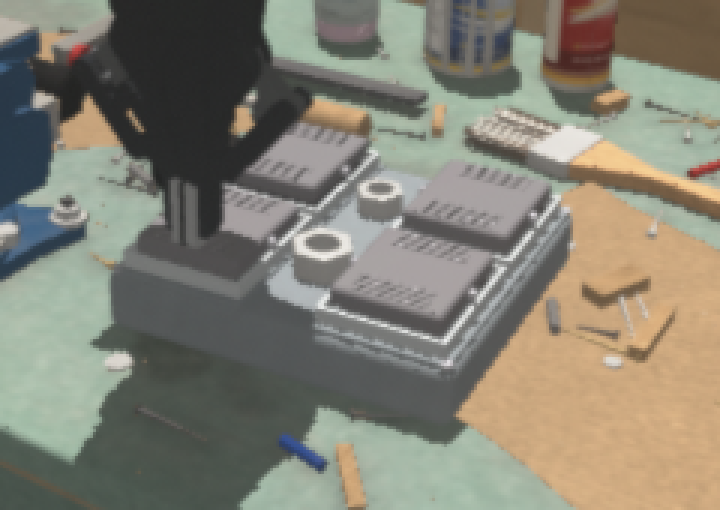

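The crop shows the closed fingertips at (190,230), on the near rib end of cover 1. That cover stayed level and gave about 2 mm at 5.7 N, so it is sound. I'll test the others the same way.

Run:
```python
from h import *
for p in (2,4,3):
    move_l(at(p,-25 if p<3 else 25,.085),feed=.15)
    dx=-25 if p<3 else 25
    move_l(at(p,dx,.066),feed=.1); sleep(.2)
    f0=sense()["wrist_force"][2]
    hit=move_l(at(p,dx,.052),feed=.012,until_force=3); sleep(.25); t=sense()
    z=t["position"][2]-.025
    print(p,hit,z,t["wrist_force"][2]-f0,t["time_s"])
    if z<.0567:
        pic,_=camera("scene");cv2.imwrite("pics/p2.png",pic[150:320,160:400,::-1].repeat(3,0).repeat(3,1)); break
    move_l(at(p,dx,.085),feed=.1)
```

```text
2 True 0.05794514865413112 5.039144772499075 8.3
4 True 0.05688213376055507 6.172400693846396 11.3667
3 True 0.058531541433063154 4.715411415039165 14.1917
```

```bash
ls pics
```

```text
crop.png
p1.png
scene0.png
top0.png
```

By depth alone this is ambiguous. The inner edge of the fingertip may be what bears on a tilted cover, which would reduce the drop. I'll retest cover 4 farther out and measure the height of its opposite end with the scene depth.

```bash
cat >> h.py <<'E'
def endz(p,dx):
    pic,d=camera("scene");P=cloud("scene",d)
    L=(P[...,:2]-C)@R2*1000-np.array(PL[p])
    m=(abs(L[...,0]-dx)<7)&(abs(L[...,1])<25)&(P[...,2]>.05)&(P[...,2]<.075)&(d>0)
    return m.sum(),np.median(P[m][:,2])*1000 if m.any() else None,pic
def test(p,dx):
    move_l(at(p,dx,.085),feed=.15); move_l(at(p,dx,.064),feed=.08); sleep(.2)
    e0=endz(p,-np.sign(dx)*25)
    f0=sense()["wrist_force"][2]; out=[]
    for F in (1.,3.):
        hit=move_l(at(p,dx,.052),feed=.008,until_force=F); sleep(.15); t=sense()
        out.append((hit,round(t["position"][2]*1000-25,2),round(t["wrist_force"][2]-f0,2)))
    e1=endz(p,-np.sign(dx)*25)
    cv2.imwrite(f"pics/t{p}.png",e1[2][150:320,160:400,::-1].repeat(3,0).repeat(3,1))
    print(p,out,e0[:2],e1[:2],t["time_s"])
    move_l(at(p,dx,.085),feed=.1)
E
python3 - <<'E'
from h import *
test(4,30)
E
```

```text
4 [(True, np.float64(56.73), np.float64(0.55)), (True, np.float64(56.11), np.float64(5.33))] (np.int64(143), np.float64(61.830493945944085)) (np.int64(118), np.float64(65.82992284479805)) 17.6583
```

View pics/t4.png

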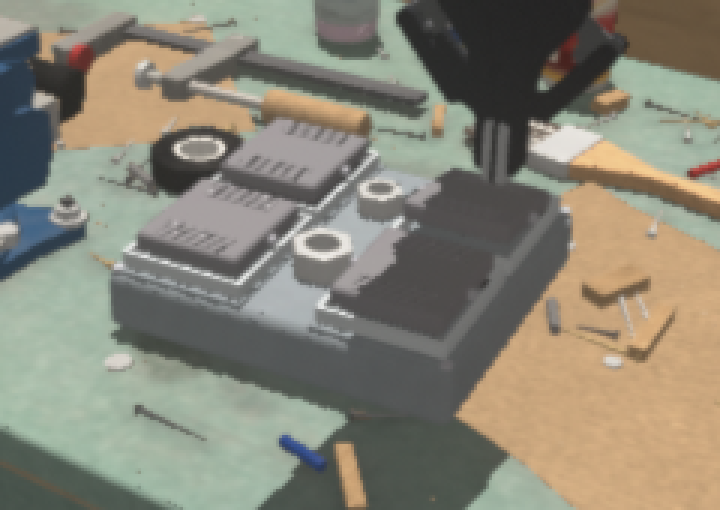

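The picture shows the fingertips on the far end of cover 4 at (495,180). Its near end rose 4 mm at about 1 N, so cover 4 is the loose one. I'll push its middle home.

Run:
```python
from h import *
move_l(at(4,0,.085),feed=.1); move_l(at(4,0,.064),feed=.08); sleep(.2)
f0=sense()["wrist_force"][2]
for F,z in((5,.05),(28,.050)):
    hit=move_l(at(4,0,z),feed=.008,until_force=F); sleep(.3); t=sense()
    print(hit,t["position"][2]*1000-25,t["wrist_force"][2]-f0,t["time_s"])
move_l(at(4,0,.085),feed=.1)
move_l(at(4,0,.20),feed=.2); sleep(.3)
for dx in(-25,0,25): print(endz(4,dx)[:2],endz(2,dx)[:2])
print(sense()["time_s"])
```

```text
True 59.9404567876355 5.008878912216744 20.3
True 54.87914758105711 4.242619412079588 21.55
(np.int64(142), np.float64(56.64681617757078)) (np.int64(182), np.float64(61.07562795406585))
(np.int64(126), np.float64(56.188419968622036)) (np.int64(162), np.float64(60.76297417118218))
(np.int64(106), np.float64(56.65175974247016)) (np.int64(139), np.float64(61.13315707564493))
23.3333
```

The cover dropped about 5.1 mm to a firm stop, lies level, and the arm is clear, so I'm handing in.

```bash
python3 -c "
from rig import *
print(finish_job())"
```

```text
the job is handed in; nothing more can be done
None
```

The loose cover was place_4 (far right): it tipped under a light press, then I pushed its middle about 5 mm down to a firm stop, checked that it lies level, and handed the job in at about 23 s (no verdict was returned).

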